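# Hold a filled parts bin flush on a tilting stand

### The arm

A 6-joint arm with a two-finger parallel gripper is mounted at the origin on a cart in front of the work surface, level with it; the furniture and walls round the work are solid. World frame = base frame: x ahead of the robot, y to its left, z up, the work surface at z = 0. Lengths are in mm, angles in rad, forces in N, time in s.
With the tool pointing down it reaches from about 350 to 975 mm from the base axis. Payload 7.1 kg.
Tool frame: the origin (TCP) lies at the very end of the fingers, on their centre line; the grasp point (between the pads) lies 19 mm behind it (ctrl.pinch_z is the z of the grasp point in the tool frame, in mm); z points along the fingers, y is the direction in which the jaws open and shut (so a half turn about z gives the same grasp; the last joint's range is limited). The gripper opens to 88 mm and grips with 3 to 60 N. Pads are 20 mm wide; open, the fingers measure 115 mm over their backs; the gripper's body (75 mm by 178 mm) begins 61 mm behind the grasp point.
Start: joints at [1.201, 0.423, 1.63, -0, 1.089, -0.019], TCP at [214.749, 586.931, 222.675] pointing down, gripper open.
Joint ranges: [-3, 3], [-0.9, 2.11], [0.09, 2.58], [-1.31, 4.45], [0.11, 2.69], [-2.54, 2.54]. Speed limits (rad/s): [2.39, 2.39, 3.01, 3.14, 3.14, 3.14].

### API

Orientations are given as a rotation vector (axis times angle).
In Python, from workcell import get_obs, optics, ctrl gives the robot as it stands.
- The arm moves only by the shell command python3 -m jog 'ROWS'. ROWS is a JSON object of lists of equal length, an entry for each row: "delta_rot": the turn, a rotation vector about the tool's x, y, z in rad, a list of three; "translation": the shift along the tool's x, y, z in mm, a list of three; "hand": the opening, from -1 (shut) to 1 (fully open). In form: {"delta_rot": [[rx, ry, rz], ...], "translation": [[x, y, z], ...], "hand": [hand, ...]}. A call has 1 to 5 rows; each row is the pose to reach, as a shift and turn from the pose commanded when the call began, along the tool's axes at that moment; what a row does not reach only later rows make up. A row lasts 1/10 s, in which the tool goes at most 50 mm and 8.59 degrees, less where a joint would pass 70% of its speed; a pose out of reach is approached as far as the arm can. A call with a gripper value outside its range is refused whole. The fingers move at their own pace and stop on an object; the grip force is fixed at half the most. Time passes only in rows, so rows that repeat a pose let the fingers close. It gives the time, the measured TCP pose, the force and the opening at its end, in the units of the state.
- get_obs(): the state, without advancing time (a new reading comes with each control period).
- optics.get_image(name): name is "side" or "top" or "wrist"; returns the picture (400x640x3 uint8, red, green, blue); there is no depth.
- optics.calibration(name): a dict with "intrinsics" (3x3 intrinsics, pixels), "cam_to_world" (4x4, takes a point from camera to world coordinates). Camera axes: x right, y up, looking along -z (the intrinsics and any distortion apply to the point x, -y, -z); pixel columns grow to the right and rows downward; lengths in mm; the calibration is good to about 2 mm. A picture is of the moment at which its call begins: read the wrist's pose just before it. calibration takes no time and is no camera call; for the wrist camera it gives the pose at the moment of the call.
- ctrl.close_job(): hands the job in, once; it reports no verdict.
The state is a dict: "t": time; "qpos": joint angles; "qvel": joint speeds; "joint_torque": joint torques, N m; "ee_pos": TCP position; "orientation": TCP orientation; "ft_force": force on the tool from outside, world axes, zero at the start; "moment": the same for the moment, N m; "width": finger opening in mm.
Only numpy, scipy, OpenCV 4.12 (cv2) and the standard library are available. Lean on these libraries where they do the work, as an engineer would, in place of code of your own. Each camera call takes 0.05 s, during which the arm holds its last target. There are 200 camera calls.

### The job

Pick up the small blue parts bin by its grip and carry it level, with its nuts inside, to the tilting stand; only over the stand tilt it to match the sloping plate. Press it flush on the plate, centred and square, so that both brass spring bars are pushed right in, and finish while holding it there: do not let go, because the bars would push it off before the screws are run in from behind. Press gently, and leave the tools lying around where they are.

Things in the scene. Friction and masses are not known exactly. Their poses are not given: they have to be found in the camera images.
- bin_grip (a point): the blue open parts bin: 120 mm (its x) by 100 mm (its y) by 40 mm high, 4 mm walls, split by a thin web along x. On the web stands a solid upright grip, 12 mm thick (in y), 64 mm long (in x), from 39 to 86 mm above the bin's underside. This point is in the middle of the grip, 65 mm above the underside, axes as the bin (z up). Bin and nuts together weigh 0.27 to 0.43 kg
- bin_base (a point): centre of the bin's flat underside, axes as the bin (z up through the open top)
- nut_a: dark steel hex nut 30x34x24 mm lying loose in the bin, origin at the centre of its underside
- nut_b: dark hex nut 24x27x19 mm lying loose in the bin, origin at the centre of its underside
- nut_c: brass hex nut 22x25x18 mm lying loose in the bin, origin at the centre of its underside
- seat (a point): centre of the face of the tilting stand's bare aluminium plate (160 mm up the slope by 142 mm wide): x runs up the slope (away from the robot), y across it, z square out of the face. The plate is locked at a slope of 0.2 to 0.47 rad, different every time. It sits between two grey cheeks whose inner faces are 159 mm apart, 108 mm high above the bench. A bin seated well has its underside centre here, its x and the plate's x parallel (either way round)
- low_bar (a joint): brass spring bar, 86 mm wide across the plate, 40 mm down the slope from the seat point; value 0 = out, standing 8 mm proud of the face, 0.008 m = pushed in flush. It takes 3 N to start it and 5.8 N to push it fully in (beyond that the bin meets the rigid plate)
- high_bar (a joint): the same brass spring bar, 40 mm up the slope from the seat point; same values and forces
- punch: round steel punch lying on the bench, 13x120x13 mm, a bystander, origin at the centre of its underside
- strap: slotted steel clamp strap lying on the bench, 38x135x18 mm, a bystander, origin at the centre of its underside

How it is judged:
By the outcome, as a careful person would: the job done as asked, in the order asked, and still so for the second after the job is handed in, while the arm keeps its last pose, push and grip.
It also fails if it takes over 61 s, if anything falls off the work surface, if the arm or the gripper's body presses on something with over 40 N, if the wrist force passes 120 N, or if a joint passes its speed limit or range.

## Working session

There is one attempt and no reset: what is moved stays moved. The work goes in short steps, Python scripts to look and compute and a shell command to move; the robot and the scene stay as the last step left them, time stands still between calls to the robot, and variables do not carry over. Pictures are saved under pics/ and viewed, about 8 in all and at most 12, crops included, and the job is handed in when it is done.

```bash
mkdir -p pics; ls; python3 - <<'E'
from workcell import get_obs, optics, ctrl
import cv2, numpy as np
o=get_obs(); print(o)
for n in ["side","top"]:
    im=optics.get_image(n); np.save(f"pics/{n}0.npy",im); cv2.imwrite(f"pics/{n}0.png",im[...,::-1])
    c=optics.calibration(n); print(n,{k:np.round(v,3).tolist() if not isinstance(v,str) else v for k,v in c.items()})
a=np.load("pics/side0.npy");b=np.load("pics/top0.npy")
E
```

```text
pics
{'t': 0.0, 'qpos': array([ 1.20102528e+00,  4.23829995e-01,  1.63067612e+00, -1.77385220e-06,
        1.08857280e+00, -1.89971704e-02]), 'qvel': array([-0.00055811,  0.00037308,  0.00116301,  0.00037977, -0.0013582 ,
        0.00013619]), 'joint_torque': array([-2.49377859e-03, -5.44623864e+01, -2.73667842e+01,  6.40780781e-02,
        2.25798972e-02, -7.06999208e-05]), 'ee_pos': array([214.54420272, 586.44589836, 221.91391105]), 'orientation': array([-5.48122594e-01, -3.09311602e+00,  2.29090482e-03]), 'ft_force': array([-0.03134061, -0.41533248, -0.19571641]), 'moment': array([-0.03913627, -0.00897707,  0.01923766]), 'width': 87.97023803409651}
side {'intrinsics': [[374.854, 0.0, 325.468], [0.0, 374.854, 205.446], [0.0, 0.0, 1.0]], 'cam_to_world': [[-0.998, -0.038, 0.051, 647.767], [0.062, -0.41, 0.91, 816.507], [-0.014, 0.911, 0.412, 428.961], [0.0, 0.0, 0.0, 1.0]]}
top {'intrinsics': [[512.303, 0.0, 314.338], [0.0, 512.303, 196.342], [0.0, 0.0, 1.0]], 'cam_to_world': [[-0.003, 0.977, -0.212, 385.381], [-1.0, -0.003, 0.0, 22.208], [-0.0, 0.212, 0.977, 1146.94], [0.0, 0.0, 0.0, 1.0]]}
```

View pics/top0.png

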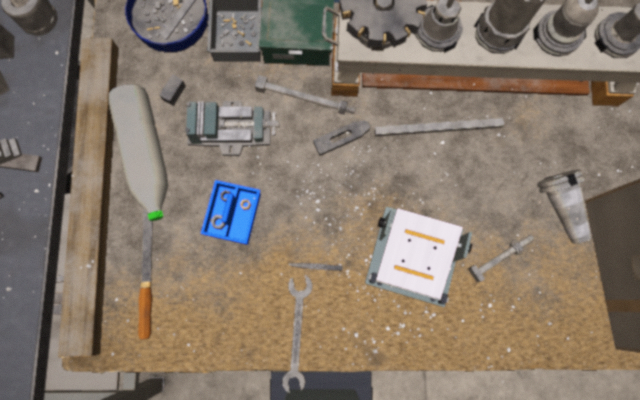

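View pics/side0.png

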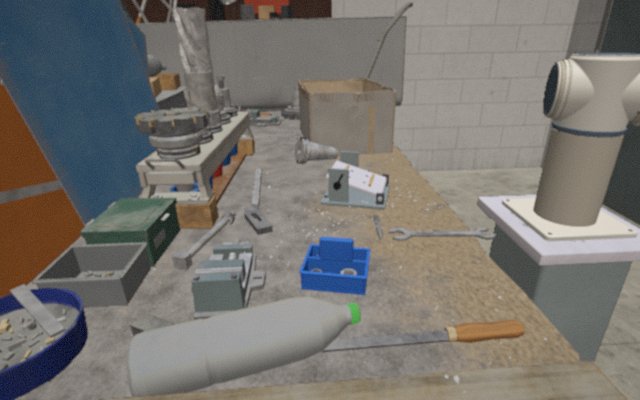

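The top view shows the blue bin at about (231,212), with its grip running along image vertical. The white plate with two brass bars is at about (420,255). The side view shows the bin at (336,265) and the stand at (357,185). Next I'll measure both.

```bash
cat > h.py <<'E'
from workcell import get_obs, optics, ctrl
import cv2, numpy as np
from scipy.spatial.transform import Rotation as R
def cal(n):
    c=optics.calibration(n); return np.array(c["intrinsics"]),np.array(c["cam_to_world"])
def ray(c,uv):
    K,T=c; d=np.linalg.inv(K)@np.array([uv[0],uv[1],1.]); d=T[:3,:3]@np.array([d[0],-d[1],-d[2]])
    return T[:3,3],d/np.linalg.norm(d)
def onz(c,uv,z):
    o,d=ray(c,uv); return o+d*(z-o[2])/d[2]
def proj(c,p):
    K,T=c; q=T[:3,:3].T@(np.array(p,float)-T[:3,3]); q=K@np.array([q[0],-q[1],-q[2]]); return q[:2]/q[2]
def tri(obs):
    A=np.zeros((3,3));b=np.zeros(3);L=[]
    for c,uv in obs:
        o,d=ray(c,uv);M=np.eye(3)-np.outer(d,d);A+=M;b+=M@o;L.append((M,o))
    p=np.linalg.solve(A,b); return p,[round(float(np.linalg.norm(M@(p-o))),2) for M,o in L]
def tool():
    o=get_obs(); return o["ee_pos"],R.from_rotvec(o["orientation"])
def rows(p,Rt):
    "shift/turn from the present measured pose to target"
    p0,R0=tool(); return np.round(R0.inv().apply(np.array(p)-p0),1),np.round((R0.inv()*Rt).as_rotvec(),3)
def hsv(im): return cv2.cvtColor(im,cv2.COLOR_RGB2HSV)
def blobs(m,amin=30):
    cs,_=cv2.findContours(m.astype(np.uint8),cv2.RETR_EXTERNAL,cv2.CHAIN_APPROX_NONE)
    return [c for c in cs if cv2.contourArea(c)>amin]
E
python3 - <<'E'
from h import *
im=np.load("pics/top0.npy");c=cal("top");H=hsv(im)
m=(H[...,0]>100)&(H[...,0]<125)&(H[...,1]>150)&(H[...,2]>80)
for k in blobs(m,300):
    r=cv2.minAreaRect(k);print("blue",r)
    if 150<r[0][0]<300 and r[0][1]>150:
        print([np.round(onz(c,p,20),0)[:2].tolist() for p in cv2.boxPoints(r)], onz(c,r[0],20)[:2])
m=(H[...,0]>8)&(H[...,0]<25)&(H[...,1]>130)&(H[...,2]>150)
for k in blobs(m,60):
    r=cv2.minAreaRect(k)
    if 350<r[0][0]<480: print("bar",r,onz(c,r[0],60))
m=(H[...,1]<40)&(H[...,2]>200)
for k in blobs(m,1500):
    r=cv2.minAreaRect(k);print("plate",r,[np.round(onz(c,p,60)).tolist() for p in cv2.boxPoints(r)])
E
```

```text
blue ((230.47061157226562, 211.61764526367188), (47.77951431274414, 56.26826477050781), 14.03624439239502)
[[548.0, 274.0], [672.0, 249.0], [645.0, 143.0], [522.0, 171.0]] [595.98039822 209.34559821]
plate ((418.9426574707031, 253.39491271972656), (68.28424835205078, 75.16911315917969), 16.389541625976562) [[442.0, -106.0, 60.0], [596.0, -156.0, 60.0], [553.0, -295.0, 60.0], [402.0, -241.0, 60.0]]
```

```bash
cat >> h.py <<'E'
def down(yaw,s=1):
    x=np.array([np.cos(yaw),np.sin(yaw),0])*s; z=np.array([0,0,-1.]); y=np.cross(z,x)
    return R.from_matrix(np.c_[x,y,z])
E
python3 - <<'E'
from h import *
p,r=tool(); print(r.as_matrix().round(3))
K,T=cal("wrist"); print(K.round(1).tolist()); M=r.as_matrix()
print("cam in tool",(M.T@(T[:3,3]-p)).round(1),(M.T@T[:3,:3]).round(3).tolist())
for s in(1,-1): print(s,rows([596,209,230],down(-.23,s)))
E
```

```text
[[-0.939  0.344 -0.   ]
 [ 0.344  0.939 -0.001]
 [ 0.    -0.001 -1.   ]]
[[355.0, 0.0, 318.7], [0.0, 355.0, 202.9], [0.0, 0.0, 1.0]]
cam in tool [  75.3   -0.6 -162.4] [[-0.0, 0.962, 0.273], [1.0, 0.001, -0.001], [-0.001, 0.273, -0.962]]
1 (array([-487.9, -223.4,   -7.7]), array([-0.000e+00,  2.000e-03,  3.021e+00]))
-1 (array([-487.9, -223.4,   -7.7]), array([-0.001, -0.   , -0.121]))
```

```bash
Z='"delta_rot":[[0,0,0],[0,0,0],[0,0,0],[0,0,0],[0,0,0]],"hand":[1,1,1,1,1]'
python3 -m jog '{"delta_rot":[[0,0,0],[0,0,0],[0,0,0],[0,0,0],[0,0,0]],"translation":[[-45,-20.5,0],[-90,-41,0],[-135,-61.5,0],[-180,-82,0],[-225,-102.5,0]],"hand":[1,1,1,1,1]}' >/dev/null
python3 -m jog '{"delta_rot":[[0,0,0],[0,0,0],[0,0,0],[0,0,0],[0,0,0]],"translation":[[-45,-20.5,0],[-90,-41,0],[-135,-61.5,0],[-180,-82,0],[-225,-102.5,0]],"hand":[1,1,1,1,1]}' >/dev/null
python3 -m jog '{"delta_rot":[[0,0,-0.06],[0,0,-0.121],[0,0,-0.121],[0,0,-0.121],[0,0,-0.121]],"translation":[[-19,-9,-3],[-38,-18,-8],[-38,-18,-8],[-38,-18,-8],[-38,-18,-8]],"hand":[1,1,1,1,1]}'
python3 - <<'E'
from h import *
c=cal("wrist");im=optics.get_image("wrist");cv2.imwrite("pics/w1.png",im[...,::-1])
np.savez("pics/w1.npz",im=im,K=c[0],T=c[1])
for q in [(596,209,40),(596,209,86)]: print(proj(c,q))
print(rows([490,-200,260],down(-.31,-1)))
E
```

```text
t: 1.6
ee_pos: [595.4, 210.4, 230.2]
orientation: [-0.36, -3.12, 0.0]
ft_force: [0.3, 0.4, 0.4]
width: 87.8
[317.80898966 180.59730394]
[317.70776218 191.52268416]
(array([   9.3, -423.8,  -29.5]), array([-0.   , -0.001,  0.081]))
```

View pics/w1.png

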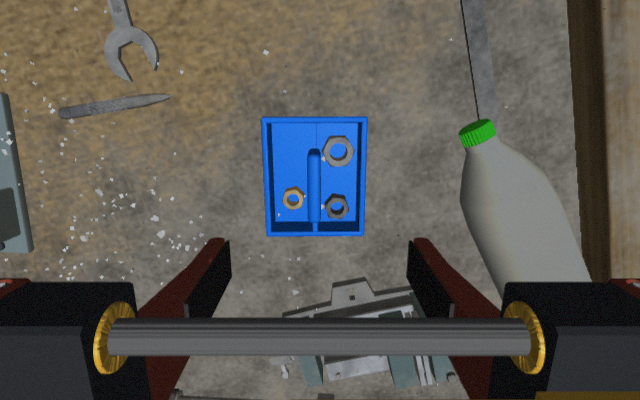

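The wrist view shows the bin rim with corners at about (262,118) and (367,237). The grip is a bar from (314,150) to (314,228), and all three nuts are inside. I'll measure the bin and then take two looks at the stand.

```bash
python3 -m jog '{"delta_rot":[[0,0,0],[0,0,0],[0,0,0],[0,0,0],[0,0,0]],"translation":[[2,-49,-6],[4,-98,-12],[6,-147,-18],[8,-196,-24],[9,-245,-30]],"hand":[1,1,1,1,1]}' >/dev/null
python3 -m jog '{"delta_rot":[[0,0,0.04],[0,0,0.08],[0,0,0.08],[0,0,0.08],[0,0,0.08]],"translation":[[0,-48,0],[0,-96,0],[0,-96,0],[0,-96,0],[0,-96,0]],"hand":[1,1,1,1,1]}'
python3 - <<'E'
from h import *
c=cal("wrist");im=optics.get_image("wrist");cv2.imwrite("pics/w2.png",im[...,::-1]);np.savez("pics/w2.npz",im=im,K=c[0],T=c[1])
E
python3 -m jog '{"delta_rot":[[0,0,0],[0,0,0],[0,0,0],[0,0,0],[0,0,0]],"translation":[[0,-45,0],[0,-90,0],[0,-135,0],[0,-160,0],[0,-160,0]],"hand":[1,1,1,1,1]}'
python3 - <<'E'
from h import *
c=cal("wrist");im=optics.get_image("wrist");np.savez("pics/w3.npz",im=im,K=c[0],T=c[1])
a=np.load("pics/w2.npz")["im"]
cv2.imwrite("pics/w23.png",cv2.resize(np.vstack([a,im]),(640,800))[:, :, ::-1][:600] if 0 else np.hstack([a[:,120:520],im[:,120:520]])[...,::-1])
# bin
d=np.load("pics/w1.npz");c=(d["K"],d["T"]);H=hsv(d["im"])
m=(H[...,0]>100)&(H[...,0]<125)&(H[...,1]>150)&(H[...,2]>60)
for k in blobs(m,3000):
    r=cv2.minAreaRect(k);print(r)
    P=[onz(c,p,40) for p in cv2.boxPoints(r)];print(np.round(P,1)[:,:2].tolist(),np.mean(P,0).round(1))
E
```

```text
t: 2.65
ee_pos: [510.1, -118.8, 260.6]
orientation: [-0.482, -3.104, -0.001]
ft_force: [0.0, -0.3, 0.1]
width: 87.8
t: 3.2
ee_pos: [461.2, -273.6, 260.6]
orientation: [0.486, 3.104, -0.001]
ft_force: [0.6, 0.4, -0.6]
width: 87.7
((313.5, 176.5), (119.0, 105.0), 90.0)
[[522.4, 169.9], [545.6, 268.7], [666.1, 245.0], [640.6, 136.6]] [593.7 205.1  40. ]
```

View pics/w23.png

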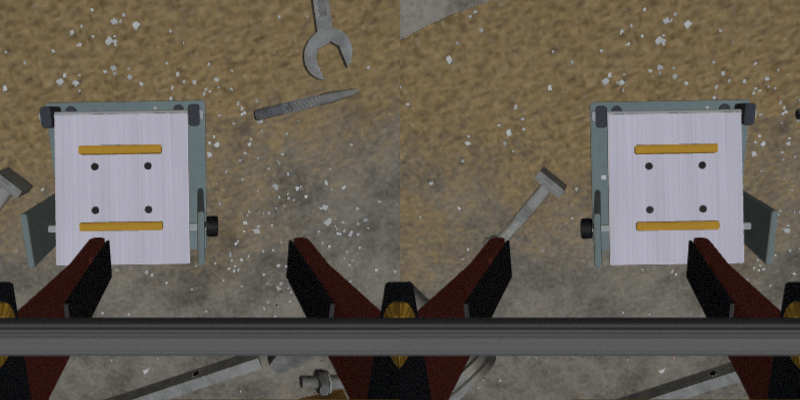

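Both views show the white plate with two brass bars, at crop rows ~149 and ~226, and four dark holes between them. In the left view the holes are at (95,166), (148,165), (95,210) and (148,210). In the right view they are at (649,166), (702,165), (649,210) and (702,209). I'll triangulate these.

```bash
cat > seat.py <<'E'
from h import *
def feats(f):
    d=np.load(f);im=d["im"];c=(d["K"],d["T"]);H=hsv(im)
    pl=((H[...,1]<60)&(H[...,2]>120)).astype(np.uint8)
    k=max(blobs(pl,3000),key=cv2.contourArea);hull=cv2.convexHull(k)
    mask=cv2.fillConvexPoly(np.zeros(pl.shape,np.uint8),hull,1)
    g=cv2.cvtColor(im,cv2.COLOR_RGB2GRAY)
    x,y,w,h=cv2.boundingRect(k)
    hs=[]
    inner=cv2.erode(mask,np.ones((25,25)))
    for b in blobs((g<110)&(inner>0)&(H[...,1]<110),8):
        if cv2.contourArea(b)>120: continue
        (bx,by,bw,bh)=cv2.boundingRect(b);W=np.clip(150-g[by-2:by+bh+2,bx-2:bx+bw+2].astype(float),0,None)
        yy,xx=np.mgrid[by-2:by+bh+2,bx-2:bx+bw+2];hs.append((np.sum(W*xx)/W.sum(),np.sum(W*yy)/W.sum()))
    bars=[cv2.minAreaRect(b) for b in blobs((H[...,0]>10)&(H[...,0]<28)&(H[...,1]>140)&(H[...,2]>100)&(inner>0),100)]
    hs.sort(key=lambda p:p[1]);hs=sorted(hs[:2])+sorted(hs[2:]); bars.sort(key=lambda b:b[0][1])
    return c,hs,bars,cv2.minAreaRect(k)
if __name__=="__main__":
    A=feats("pics/w2.npz");B=feats("pics/w3.npz")
    for X in(A,B): print(np.round(X[1],1).tolist(),[(np.round(b[0],1).tolist(),np.round(b[1],1).tolist()) for b in X[2]],X[3])
    P=[]
    for u,v in zip(A[1],B[1]):
        p,e=tri([(A[0],u),(B[0],v)]);P.append(p);print("hole",p.round(1),e)
    Q=[]
    for u,v in zip(A[2],B[2]):
        p,e=tri([(A[0],u[0]),(B[0],v[0])]);Q.append(p);print("bar",p.round(1),e)
    P=np.array(P);print("holes d",np.linalg.norm(P[0]-P[1]),np.linalg.norm(P[2]-P[3]),np.linalg.norm(P[0]-P[2]),np.linalg.norm(P[1]-P[3]))
    s=P.mean(0);up=(P[2]+P[3]-P[0]-P[1]);up/=np.linalg.norm(up);ac=P[0]-P[1]+P[2]-P[3];n=np.cross(up,ac);n/=np.linalg.norm(n);n*=np.sign(n[2])
    print("seat",s,"up",up,"slope",np.arcsin(up[2]),"yaw",np.arctan2(up[1],up[0]),"n",n)
    q=np.mean(Q,0);d=Q[1]-Q[0];print("bars mid",q,"dist",np.linalg.norm(d),"slope",np.arcsin(d[2]/np.linalg.norm(d)),"yaw",np.arctan2(d[1],d[0]),"proud",(q-s)@n)
E
python3 seat.py
```

```text
[[214.3, 166.2], [267.4, 165.4], [214.9, 209.8], [222.2, 247.2], [268.0, 209.1]] [([239.5, 149.0], [81.0, 8.0]), ([241.0, 225.9], [7.6, 82.0])] ((241.38873291015625, 187.87673950195312), (153.71559143066406, 148.07565307617188), 89.10482788085938)
[[368.5, 165.6], [421.8, 164.7], [369.3, 209.3], [415.5, 246.6], [422.6, 208.4]] [([396.0, 148.6], [8.1, 82.1]), ([397.5, 225.3], [7.7, 81.1])] ((394.8174133300781, 187.22341918945312), (153.91009521484375, 149.09719848632812), 89.02897644042969)
hole [ 466.6 -220.6   52.6] [0.06, 0.06]
hole [ 482.7 -166.9   52.7] [0.02, 0.02]
hole [ 508.8 -233.3   65.4] [0.05, 0.05]
hole [ 525.4 -209.2  145.9] [0.11, 0.11]
hole [ 525.1 -179.8   65.5] [0.05, 0.05]
bar [ 457.9 -188.6   53.2] [0.16, 0.16]
bar [ 531.5 -210.6   74.7] [0.06, 0.06]
holes d 56.0242807274136 85.70157853507236 45.98043077199403 110.85654313265742
seat [ 501.71584836 -201.95188283   76.42172192] up [ 0.57933815 -0.37511272  0.723642  ] slope 0.8090647483316162 yaw -0.574605125486453 n [-0.8138322  -0.21695788  0.53907924]
bars mid [ 494.66062979 -199.61992469   63.97290166] dist 79.75592130834403 slope 0.27274653451135905 yaw -0.2900633242441638 proud -1.4750732267162299
```

```bash
cat > bin.py <<'E'
from h import *
def quad(f):
    d=np.load(f);c=(d["K"],d["T"]);H=hsv(d["im"])
    m=(H[...,0]>100)&(H[...,0]<125)&(H[...,1]>150)&(H[...,2]>40)
    k=max(blobs(m,2000),key=cv2.contourArea);pts=cv2.convexHull(k)
    e=1
    while True:
        q=cv2.approxPolyDP(pts,e,True)[:,0]
        if len(q)<=4: break
        e+=.5
    # refine sides by line fits
    k=k[:,0].astype(float);L=[]
    for i in range(4):
        a,b=q[i].astype(float),q[(i+1)%4].astype(float);u=(b-a)/np.linalg.norm(b-a);t=(k-a)@u;dd=abs((k-a)@np.array([-u[1],u[0]]))
        s=k[(dd<3)&(t>8)&(t<np.linalg.norm(b-a)-8)];vx,vy,x0,y0=cv2.fitLine(s.astype(np.float32),cv2.DIST_HUBER,0,.01,.01).ravel()
        L.append(np.cross([x0,y0,1],[x0+vx,y0+vy,1]))
    C=[];
    for i in range(4):
        p=np.cross(L[i-1],L[i]);C.append(p[:2]/p[2])
    return c,np.array(C)
if __name__=="__main__":
    import sys
    c,C=quad(sys.argv[1]);print(C.round(1).tolist())
    P=np.array([onz(c,p,40) for p in C]);print(P.round(1)[:,:2].tolist(),P.mean(0).round(1))
    for i in range(4):
        v=P[(i+1)%4]-P[i];print(round(np.linalg.norm(v),1),round(np.arctan2(v[1],v[0]),3))
E
python3 bin.py pics/w1.npz; python3 -c "
from h import *
print(rows([593.5,206.5,230],down(-.235,-1)),tool()[0])"
```

```text
[[366.5, 117.0], [362.9, 235.0], [266.6, 235.0], [260.9, 117.0]]
[[545.7, 269.2], [664.2, 242.0], [640.9, 142.7], [522.3, 169.8]] [593.3 205.9  40. ]
121.6 -0.226
102.0 -1.801
121.6 2.917
102.1 1.34
(array([ 20.4, 496.1,  30.7]), array([ 0.   , -0.   , -0.075])) [ 461.51319745 -272.20874527  260.48028672]
```

```bash
python3 -m jog '{"delta_rot":[[0,0,0],[0,0,0],[0,0,0],[0,0,0],[0,0,0]],"translation":[[2,48,0],[4,96,0],[6,144,0],[8,192,0],[10,240,0]],"hand":[1,1,1,1,1]}' >/dev/null
python3 -m jog '{"delta_rot":[[0,0,0],[0,0,0],[0,0,0],[0,0,-0.03],[0,0,-0.065]],"translation":[[2,48,5],[4,96,10],[6,144,15],[8,192,20],[10,240,30]],"hand":[1,1,1,1,1]}'
python3 -c "
from h import *
print(rows([593.3,206,110],down(-.228,-1)))"
```

```text
t: 4.25
ee_pos: [587.9, 195.6, 231.0]
orientation: [0.377, 3.118, 0.001]
ft_force: [0.3, -0.1, 1.2]
width: 88.0
(array([ -2.7,  11.3, 121. ]), array([ 0.001,  0.001, -0.012]))
```

```bash
python3 -m jog '{"delta_rot":[[0,0,-0.012],[0,0,-0.012],[0,0,-0.012],[0,0,-0.012],[0,0,-0.012]],"translation":[[-1,6,40],[-2.7,11.3,80],[-2.7,11.3,121],[-2.7,11.3,121],[-2.7,11.3,121]],"hand":[1,1,1,1,1]}'
python3 - <<'E'
from h import *
c=cal("wrist");im=optics.get_image("wrist");np.savez("pics/w4.npz",im=im,K=c[0],T=c[1])
cv2.imwrite("pics/w4.png",im[:,:,::-1])
p,r=tool();print(p,rows([593.3,206,46],down(-.228,-1)))
E
python3 bin.py pics/w4.npz
```

```text
t: 4.75
ee_pos: [592.9, 202.6, 109.7]
orientation: [-0.362, -3.119, 0.001]
ft_force: [1.4, 0.1, 0.7]
width: 88.0
[594.23192563 202.53498763 111.23451015] (array([ 1.8,  3.1, 65.2]), array([ 0.001,  0.001, -0.003]))
[[403.7, 125.0], [393.9, 295.0], [254.4, 295.0], [243.8, 125.0]]
[[545.4, 269.3], [664.3, 242.1], [640.9, 142.5], [522.0, 169.6]] [593.2 205.9  40. ]
122.0 -0.225
102.3 -1.802
122.0 2.917
102.3 1.34
```

View pics/w4.png

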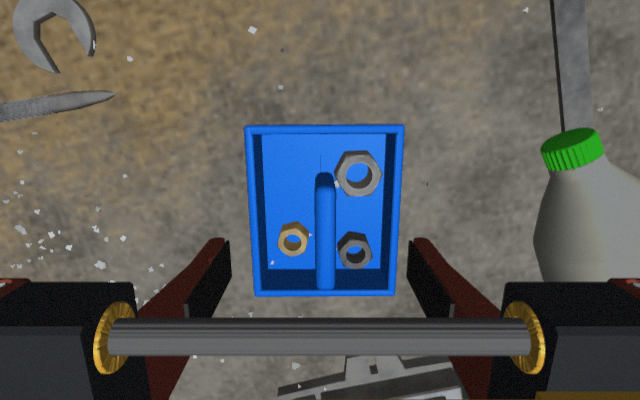

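The bin quad agrees with the first view, centred at (593.2,205.9) with yaw -0.226. The grip is at pixel x≈325, about 3 mm off the finger centre line. I'll correct that, descend and close.

```bash
python3 -m jog '{"delta_rot":[[0,0,0],[0,0,0],[0,0,0],[0,0,0],[0,0,0]],"translation":[[1,3.2,20],[1,3.2,40],[1,3.2,55],[1,3.2,65],[1,3.2,65]],"hand":[1,1,1,1,1]}'
python3 -m jog '{"delta_rot":[[0,0,0],[0,0,0],[0,0,0],[0,0,0],[0,0,0]],"translation":[[0,0,0],[0,0,0],[0,0,0],[0,0,0],[0,0,0]],"hand":[-1,-1,-1,-1,-1]}'
python3 -m jog '{"delta_rot":[[0,0,0],[0,0,0],[0,0,0],[0,0,0],[0,0,0]],"translation":[[0,0,0],[0,0,0],[0,0,0],[0,0,0],[0,0,0]],"hand":[-1,-1,-1,-1,-1]}'
```

```text
t: 5.3
ee_pos: [593.4, 204.3, 44.5]
orientation: [-0.365, -3.12, 0.0]
ft_force: [0.4, -0.5, -0.7]
width: 87.6
t: 5.8
ee_pos: [593.8, 204.4, 45.0]
orientation: [0.365, 3.12, 0.0]
ft_force: [0.2, 0.6, -0.0]
width: 51.3
t: 6.3
ee_pos: [593.7, 204.5, 44.7]
orientation: [0.365, 3.12, 0.0]
ft_force: [0.2, -1.3, -1.6]
width: 12.0
```

```bash
python3 -m jog '{"delta_rot":[[0,0,0],[0,0,0],[0,0,0],[0,0,0],[0,0,0]],"translation":[[0,0,0],[0,0,0],[0,0,-8],[0,0,-20],[0,0,-35]],"hand":[-1,-1,-1,-1,-1]}'
python3 -m jog '{"delta_rot":[[0,0,0],[0,0,0],[0,0,0],[0,0,0],[0,0,0]],"translation":[[0,0,-20],[0,0,-45],[0,0,-70],[0,0,-95],[0,0,-115]],"hand":[-1,-1,-1,-1,-1]}'
python3 -m jog '{"delta_rot":[[0,0,0],[0,0,0],[0,0,0],[0,0,0],[0,0,0]],"translation":[[0,0,-10],[0,0,-15],[0,0,-15],[0,0,-15],[0,0,-15]],"hand":[-1,-1,-1,-1,-1]}'
python3 - <<'E'
from h import *
c=cal("wrist");im=optics.get_image("wrist");np.savez("pics/w5.npz",im=im,K=c[0],T=c[1])
cv2.imwrite("pics/w5.png",im[:,:,::-1])
p,r=tool();M=r.as_matrix();o=get_obs();print(p,o["ft_force"],o["width"])
import bin
c,C=bin.quad("pics/w5.npz");print(C.round(1).tolist())
zr=p[2]+19-65+40+.0
P=np.array([onz(c,q,zr) for q in C]);print((M.T@(P-p).T).T.round(1).tolist(),"bin centre in tool",(M.T@(P.mean(0)-p)).round(1))
for s in range(3):
    v=P[s+1]-P[s];v=M.T@v;print(np.linalg.norm(v).round(1),np.arctan2(v[1],v[0]).round(3))
E
```

```text
t: 6.8
ee_pos: [593.1, 204.1, 80.3]
orientation: [-0.365, -3.119, 0.001]
ft_force: [0.8, -0.1, -3.8]
width: 11.7
t: 7.3
ee_pos: [594.0, 204.4, 197.7]
orientation: [0.365, 3.118, 0.001]
ft_force: [0.8, 0.5, -2.6]
width: 12.0
t: 7.8
ee_pos: [592.9, 204.1, 208.4]
orientation: [-0.365, -3.118, 0.001]
ft_force: [-0.3, 0.0, -3.6]
width: 12.2
[593.03462519 204.13776694 208.54529313] [-0.10913639  0.60804847 -2.71254855] 11.741480155571338
[[429.1, 131.0], [416.6, 281.8], [220.6, 281.2], [208.0, 131.0]]
[[62.6, 51.1, 6.1], [-15.4, 51.0, 5.9], [-15.0, -52.1, 6.0], [62.6, -52.1, 6.2]] bin centre in tool [23.7 -0.5  6. ]
78.0 -3.141
103.1 -1.567
77.6 -0.001
```

View pics/w5.png

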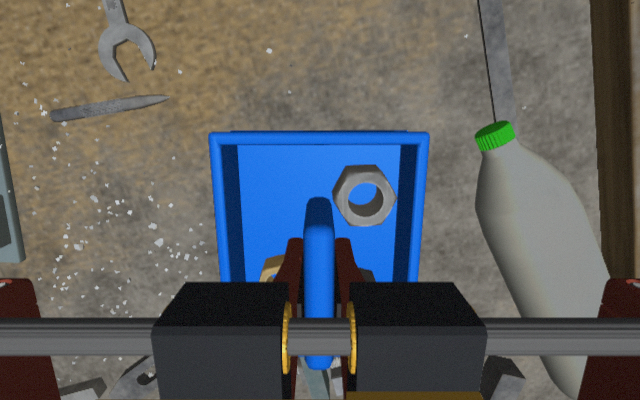

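```bash
python3 - <<'E'
from h import *
d=np.load("pics/w5.npz");c=(d["K"],d["T"]);p,r=tool();M=r.as_matrix()
# frame from camera: recover tool pose from cam extrinsic in tool
for dx in(-1,0,1,2,3):
    print(dx,[proj(c,p+M@np.array([60+dx,y,z])).round(1).tolist() for z in(6,46) for y in(50,-50)])
g=cv2.cvtColor(d["im"],cv2.COLOR_RGB2GRAY)
print(d["im"][124:150,320].tolist())
print(d["im"][136,200:216].tolist(),d["im"][136,422:436].tolist())
E
```

```text
-1 [[426.2, 138.7], [213.0, 138.8], [406.0, 131.9], [232.8, 131.9]]
0 [[426.4, 136.6], [212.9, 136.6], [406.1, 130.1], [232.7, 130.2]]
1 [[426.6, 134.4], [212.7, 134.5], [406.2, 128.3], [232.6, 128.4]]
2 [[426.8, 132.2], [212.5, 132.3], [406.3, 126.6], [232.5, 126.6]]
3 [[426.9, 130.0], [212.3, 130.1], [406.5, 124.8], [232.4, 124.9]]
[[126, 121, 111], [124, 119, 108], [121, 116, 109], [122, 120, 112], [125, 121, 115], [131, 125, 115], [81, 84, 97], [9, 44, 95], [10, 64, 141], [2, 82, 182], [18, 97, 205], [25, 105, 219], [25, 112, 227], [30, 116, 232], [30, 116, 231], [32, 114, 230], [29, 114, 228], [31, 114, 229], [28, 110, 222], [16, 97, 205], [4, 64, 139], [36, 107, 209], [43, 128, 237], [46, 128, 238], [49, 130, 238], [46, 128, 238]]
[[132, 122, 99], [134, 122, 99], [130, 119, 100], [128, 117, 96], [127, 115, 96], [128, 116, 93], [130, 117, 96], [130, 118, 100], [63, 91, 151], [18, 87, 182], [20, 97, 207], [26, 108, 224], [26, 109, 227], [29, 113, 228], [33, 119, 230], [33, 113, 229]] [[31, 113, 228], [28, 110, 227], [35, 114, 228], [38, 114, 229], [27, 108, 227], [25, 108, 222], [23, 101, 216], [56, 97, 167], [129, 127, 131], [131, 127, 119], [134, 128, 120], [130, 127, 119], [127, 124, 115], [124, 121, 112]]
```

```bash
python3 -c "
from h import *
print(tool()[0],rows([496.5,-200.4,209],down(-.291,-1)))"
```

```text
[593.03462519 204.13776694 208.54529313] (array([   0.6, -415.9,   -0. ]), array([-0.001, -0.002,  0.058]))
```

```bash
python3 -m jog '{"delta_rot":[[0,0,0],[0,0,0],[0,0,0],[0,0,0],[0,0,0]],"translation":[[0,-7,0],[0,-22,0],[0,-45,0],[0,-72,0],[0,-100,0]],"hand":[-1,-1,-1,-1,-1]}'
python3 -m jog '{"delta_rot":[[0,0,0],[0,0,0],[0,0,0],[0,0,0],[0,0,0]],"translation":[[0,-28,0],[0,-56,0],[0,-84,0],[0,-112,0],[0,-140,0]],"hand":[-1,-1,-1,-1,-1]}' >/dev/null
python3 -m jog '{"delta_rot":[[0,0,0.01],[0,0,0.02],[0,0,0.03],[0,0,0.045],[0,0,0.058]],"translation":[[0,-28,0],[0,-56,0],[0,-84,0],[0,-110,0],[0,-130,0]],"hand":[-1,-1,-1,-1,-1]}'
python3 -m jog '{"delta_rot":[[0,0,0],[0,0,0],[0,0,0],[0,0,0],[0,0,0]],"translation":[[0,-14,0],[0,-25,0],[0,-35,0],[0,-42,0],[0,-46,0]],"hand":[-1,-1,-1,-1,-1]}'
python3 - <<'E'
from h import *
print(tool()[0],rows([496.5,-200.4,209],down(-.291,-1)))
s,yaw=.277,-.291
up=np.array([np.cos(s)*np.cos(yaw),np.cos(s)*np.sin(yaw),np.sin(s)]);n=np.array([-np.sin(s)*np.cos(yaw),-np.sin(s)*np.sin(yaw),np.cos(s)])
Rt=R.from_matrix(np.c_[-up,np.cross(-n,-up),-n]);seat=np.array([495.8,-200.2,57.])
print("up",up,"n",n)
for h in(90,40): print(h,rows(seat+.7*up+n*(45+h),Rt))
E
```

```text
t: 8.35
ee_pos: [569.7, 105.3, 209.5]
orientation: [-0.364, -3.12, 0.001]
ft_force: [0.1, 0.2, -3.2]
width: 11.7
t: 9.35
ee_pos: [506.8, -157.8, 209.7]
orientation: [-0.458, -3.108, 0.001]
ft_force: [0.6, 0.3, -3.7]
width: 11.8
t: 9.85
ee_pos: [494.9, -200.1, 209.7]
orientation: [-0.455, -3.108, -0.0]
ft_force: [-0.4, -0.6, -1.6]
width: 12.0
[ 494.90645897 -200.06708674  209.65644079] (array([-1.6,  0.1,  0.7]), array([ 0., -0.,  0.]))
up [ 0.92144028 -0.27597336  0.27347124] n [-0.26197381  0.07846172  0.96188018]
90 (array([35.3,  0.1, 22.6]), array([ 0.   , -0.277,  0.   ]))
40 (array([21.7,  0.1, 70.7]), array([ 0.   , -0.277,  0.   ]))
```

```bash
python3 -m jog '{"delta_rot":[[0,-0.03,0],[0,-0.09,0],[0,-0.15,0],[0,-0.21,0],[0,-0.25,0]],"translation":[[4,0,2],[11,0,7],[19,0,12],[27,0,17],[32,0,20]],"hand":[-1,-1,-1,-1,-1]}' >/dev/null
python3 -m jog '{"delta_rot":[[0,-0.02,0],[0,-0.027,0],[0,-0.027,0],[0,-0.027,0],[0,-0.027,0]],"translation":[[2,0,1],[4,0,2],[4,0,2],[4,0,2],[4,0,2]],"hand":[-1,-1,-1,-1,-1]}'
cat > tgt.py <<'E'
from h import *
s,yaw=.277,-.291
up=np.array([np.cos(s)*np.cos(yaw),np.cos(s)*np.sin(yaw),np.sin(s)]);n=np.array([-np.sin(s)*np.cos(yaw),-np.sin(s)*np.sin(yaw),np.cos(s)])
ac=np.cross(n,up)
Rt=R.from_matrix(np.c_[-up,np.cross(-n,-up),-n]);seat=np.array([495.8,-200.2,57.])
def st():
    o=get_obs();f=o["ft_force"];m=o["moment"];d=o["ee_pos"]-seat
    print("TCP in seat (up,ac,n):",np.round([d@up,d@ac,d@n],1),"F",np.round([f@up,f@ac,f@n],1),"M",np.round([m@up,m@ac,m@n],2),"w",round(o["width"],1))
E
python3 - <<'E'
from tgt import *
st();print(rows(seat+.7*up+n*(45+25),Rt))
for nm in("top","side"): 
    im=optics.get_image(nm);np.savez(f"pics/{nm}6.npz",im=im)
c=cal("wrist");im=optics.get_image("wrist");np.savez("pics/w6.npz",im=im,K=c[0],T=c[1])
sd=np.load("pics/side6.npz")["im"][120:220,290:410]
tp=np.load("pics/top6.npz")["im"][190:320,350:490]
cv2.imwrite("pics/m6.png",np.hstack([im[:,140:540],cv2.resize(sd,(400,400),interpolation=cv2.INTER_CUBIC)])[...,::-1])
E
```

```text
t: 10.85
ee_pos: [461.7, -189.7, 187.0]
orientation: [0.415, 2.836, -0.058]
ft_force: [-0.1, -0.1, -3.4]
width: 12.1
TCP in seat (up,ac,n): [  1.3   0.3 134.8] F [-1.  -0.1 -3.2] M [0.02 0.36 0.  ] w 12.1
(array([ 0.6, -0.3, 64.8]), array([0.   , 0.   , 0.001]))
```

View pics/m6.png

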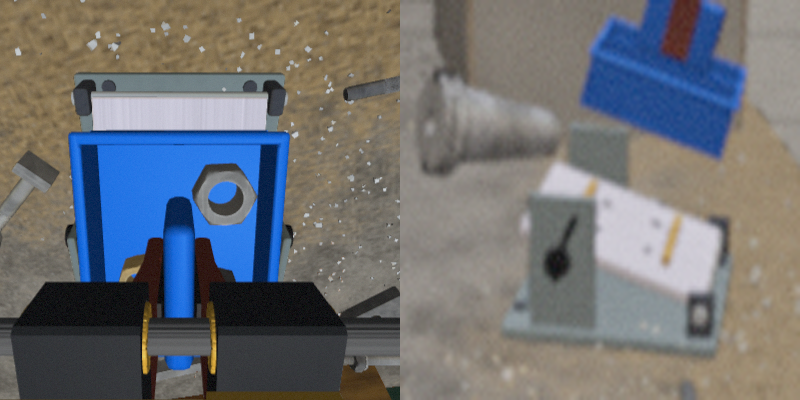

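The wrist crop shows the tilted bin centred on the plate: plate columns 92–268, bin columns 69–290. In the side crop the bin's underside is parallel to the plate. I'll descend along the normal.

```bash
python3 -m jog '{"delta_rot":[[0,0,0],[0,0,0],[0,0,0],[0,0,0],[0,0,0]],"translation":[[0.5,-0.2,15],[0.5,-0.2,35],[0.5,-0.2,52],[0.5,-0.2,62],[0.5,-0.2,65]],"hand":[-1,-1,-1,-1,-1]}'
python3 -c "from tgt import *;st()"
python3 -m jog '{"delta_rot":[[0,0,0],[0,0,0],[0,0,0],[0,0,0],[0,0,0]],"translation":[[0,0,3],[0,0,6],[0,0,9],[0,0,11],[0,0,12]],"hand":[-1,-1,-1,-1,-1]}'
python3 -c "from tgt import *;st();print(rows(seat+.7*up+n*(45+10),Rt))"
```

```text
t: 11.5
ee_pos: [477.5, -194.6, 123.1]
orientation: [0.416, 2.838, -0.057]
ft_force: [-0.5, -0.0, -2.4]
width: 12.1
TCP in seat (up,ac,n): [-0.4  0.1 68.8] F [-1.2 -0.2 -2.2] M [-0.01  0.33 -0.05] w 12.1
t: 12.0
ee_pos: [480.9, -195.7, 112.6]
orientation: [0.415, 2.836, -0.058]
ft_force: [0.1, -0.7, -2.9]
width: 12.0
TCP in seat (up,ac,n): [ 0.2 -0.  57.7] F [-0.5 -0.7 -2.9] M [ 0.02  0.33 -0.03] w 12.0
(array([-0.5,  0. ,  2.7]), array([0., 0., 0.]))
```

```bash
python3 -m jog '{"delta_rot":[[0,0,0],[0,0,0],[0,0,0]],"translation":[[-0.3,0,1.5],[-0.5,0,3],[-0.5,0,3]],"hand":[-1,-1,-1]}' >/dev/null
python3 -c "from tgt import *;st()"
python3 -m jog '{"delta_rot":[[0,0,0],[0,0,0],[0,0,0]],"translation":[[0,0,1],[0,0,2],[0,0,2]],"hand":[-1,-1,-1]}' >/dev/null
python3 -c "from tgt import *;st()"
python3 -m jog '{"delta_rot":[[0,0,0],[0,0,0],[0,0,0]],"translation":[[0,0,1],[0,0,2],[0,0,2]],"hand":[-1,-1,-1]}' >/dev/null
python3 -c "from tgt import *;st()"
```

```text
TCP in seat (up,ac,n): [ 0.6  0.  54.6] F [ 0.1  0.  -2.4] M [-0.07  0.3   0.03] w 12.0
TCP in seat (up,ac,n): [ 0.7  0.  52.8] F [-1.5 -0.2  3.1] M [-0.02  0.5  -0.03] w 11.8
TCP in seat (up,ac,n): [ 0.7  0.  50.8] F [-0.9  0.4  5.3] M [-0.01  0.51 -0.02] w 11.9
```

```bash
python3 -m jog '{"delta_rot":[[0,0,0],[0,0,0],[0,0,0]],"translation":[[0,0,1],[0,0,2],[0,0,2]],"hand":[-1,-1,-1]}' >/dev/null
python3 -c "from tgt import *;st()"
python3 -m jog '{"delta_rot":[[0,0,0],[0,0,0],[0,0,0]],"translation":[[0,0,1],[0,0,2],[0,0,2]],"hand":[-1,-1,-1]}' >/dev/null
python3 -c "from tgt import *;st()"
python3 -m jog '{"delta_rot":[[0,0,0],[0,0,0],[0,0,0]],"translation":[[0,0,0.5],[0,0,1],[0,0,1]],"hand":[-1,-1,-1]}' >/dev/null
python3 -c "from tgt import *;st();print(rows(seat+.7*up+n*45,Rt))"
```

```text
TCP in seat (up,ac,n): [ 0.7  0.  48.7] F [-1.1  1.3  6.4] M [-0.01  0.46 -0.  ] w 11.7
TCP in seat (up,ac,n): [ 0.8 -0.  46.7] F [-3.  -0.2  8.9] M [-0.    0.56  0.02] w 11.9
TCP in seat (up,ac,n): [ 0.7  0.  46.2] F [-3.9  0.4 13.6] M [ 0.01  0.59 -0.01] w 11.8
(array([-0. , -0. ,  1.2]), array([0., 0., 0.]))
```

```bash
python3 -m jog '{"delta_rot":[[0,0,0],[0,0,0],[0,0,0]],"translation":[[0,0,0.3],[0,0,0.5],[0,0,0.5]],"hand":[-1,-1,-1]}' >/dev/null
python3 - <<'E'
from tgt import *
for _ in range(3): st()
for nm in("top","side"):
    im=optics.get_image(nm);np.savez(f"pics/{nm}7.npz",im=im)
c=cal("wrist");im=optics.get_image("wrist");np.savez("pics/w7.npz",im=im,K=c[0],T=c[1]);st()
sd=np.load("pics/side7.npz")["im"][145:215,310:400]
cv2.imwrite("pics/m7.png",np.hstack([im[:400,120:420+100],cv2.resize(sd,(400,400),interpolation=cv2.INTER_CUBIC)])[...,::-1])
E
```

```text
TCP in seat (up,ac,n): [ 0.6  0.  46. ] F [-5.3  0.  21. ] M [0.01 0.6  0.01] w 12.0
TCP in seat (up,ac,n): [ 0.6  0.  46. ] F [-5.3  0.  21. ] M [0.01 0.6  0.01] w 12.0
TCP in seat (up,ac,n): [ 0.6  0.  46. ] F [-5.3  0.  21. ] M [0.01 0.6  0.01] w 12.0
TCP in seat (up,ac,n): [ 0.6  0.  46. ] F [-5.2 -0.2 20.6] M [-0.02  0.65  0.01] w 11.7
```

View pics/m7.png

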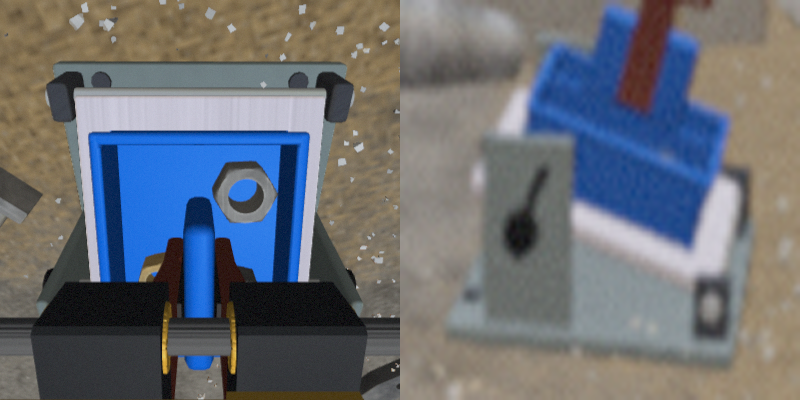

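The wrist crop shows the bin square on the plate: bin columns 90–309, plate margins even on both sides. The side crop shows its underside on the plate face with no visible gap. I'll check the load distribution with a small lateral relief and averaged readings.

```bash
cat > avg.py <<'E'
from tgt import *
import time
# averages readings over camera holds (0.05 s each)
def avg(k=8):
    F=[]
    for _ in range(k):
        optics.get_image("side");o=get_obs();f=o["ft_force"];m=o["moment"];d=o["ee_pos"]-seat;r=(Rt.inv()*R.from_rotvec(o["orientation"])).as_rotvec()
        F.append([d@up,d@ac,d@n,f@up,f@ac,f@n,m@up,m@ac,m@n,*r])
    a=np.mean(F,0);print("pos",a[:3].round(2),"F",a[3:6].round(2),"M",a[6:9].round(3),"rot",a[9:].round(4))
avg()
E
python3 avg.py
python3 -m jog '{"delta_rot":[[0,0,0],[0,0,0],[0,0,0]],"translation":[[0.4,0,0],[0.6,0,0],[0.6,0,0]],"hand":[-1,-1,-1]}' >/dev/null
python3 avg.py
python3 -c "
from bin import *
for f in('pics/w6.npz','pics/w7.npz'):
    try: print(quad(f)[1].round(1).tolist())
    except Exception as e: print(e)"
```

```text
pos [5.800e-01 3.000e-02 4.603e+01] F [-5.92  0.73 20.72] M [-0.033  0.622  0.03 ] rot [-0.     -0.0005 -0.0003]
pos [5.400e-01 2.000e-02 4.599e+01] F [-4.09  1.02 18.49] M [0.095 0.394 0.027] rot [ 0.0001 -0.0014 -0.0003]
[[429.1, 131.0], [416.9, 281.7], [220.4, 281.1], [208.0, 131.0]]
[[428.9, 133.0], [416.5, 281.8], [220.8, 281.2], [208.4, 133.0]]
```

```bash
python3 -m jog '{"delta_rot":[[0,-0.004,0],[0,-0.008,0],[0,-0.008,0]],"translation":[[0.2,0,0],[0.4,0,0],[0.4,0,0]],"hand":[-1,-1,-1]}' >/dev/null
python3 avg.py
python3 -m jog '{"delta_rot":[[0,-0.004,0],[0,-0.008,0],[0,-0.008,0]],"translation":[[0.2,0,0],[0.4,0,0],[0.4,0,0]],"hand":[-1,-1,-1]}' >/dev/null
python3 avg.py
python3 - <<'E'
from h import *
from bin import quad
c=cal("wrist");im=optics.get_image("wrist");np.savez("pics/w8.npz",im=im,K=c[0],T=c[1])
print(quad("pics/w8.npz")[1].round(1).tolist())
E
```

```text
pos [4.800e-01 2.000e-02 4.587e+01] F [-0.98  1.35 15.3 ] M [0.109 0.81  0.032] rot [ 0.0001 -0.0096 -0.0004]
pos [5.700e-01 1.000e-02 4.597e+01] F [-0.85  1.63 15.66] M [0.24  0.632 0.035] rot [ 0.0002 -0.0185 -0.0004]
[[429.4, 132.0], [416.5, 282.0], [220.9, 281.5], [208.0, 132.0]]
```

```bash
python3 -m jog '{"delta_rot":[[0,0,0],[0,0,0],[0,0,0]],"translation":[[0,0,0.3],[0,0,0.5],[0,0,0.5]],"hand":[-1,-1,-1]}' >/dev/null
python3 avg.py
python3 - <<'E'
from h import *
c=cal("wrist");im=optics.get_image("wrist");np.savez("pics/w9.npz",im=im,K=c[0],T=c[1])
def gray(f): return np.load(f)["im"][...,2].astype(np.float32)
a=gray("pics/w6.npz")
# shift of patches inside the hand (rim near edge, grip near end/top) relative to w6, phase correlation on blue channel gradients
for f in("w5","w7","w8","w9"):
    b=gray(f"pics/{f}.npz");o=[]
    for (r0,r1,c0,c1) in((136,152,230,315),(136,152,325,410),(136,250,205,245),(136,250,395,432),(190,280,300,340)):
        A=a[r0:r1,c0:c1];T=cv2.matchTemplate(b[r0-5:r1+5,c0-5:c1+5],A,cv2.TM_SQDIFF);_,_,(x,y),_=cv2.minMaxLoc(T);
        if 0<y<10 and 0<x<10:
            q=lambda l,m,r:(l-r)/(2*(l-2*m+r));x,y=x+q(T[y,x-1],T[y,x],T[y,x+1]),y+q(T[y-1,x],T[y,x],T[y+1,x])
        o.append((round(x-5,2),round(y-5,2)))
    print(f,o)
E
```

```text
pos [8.900e-01 1.000e-02 4.568e+01] F [-0.33  2.04 18.96] M [0.281 0.647 0.036] rot [ 0.0002 -0.0191 -0.0004]
w5 [(np.float32(-0.07), np.float32(-0.1)), (np.float32(0.04), np.float32(-0.19)), (np.float32(-0.04), np.float32(-0.04)), (np.float32(0.02), np.float32(-0.03)), (np.float32(-0.06), np.float32(0.08))]
w7 [(np.float32(0.02), np.float32(0.09)), (np.float32(-0.06), np.float32(0.12)), (np.float32(-0.0), np.float32(0.09)), (np.float32(-0.06), np.float32(-0.25)), (np.float32(0.08), np.float32(-0.15))]
w8 [(np.float32(-0.25), np.float32(-0.68)), (np.float32(0.36), np.float32(-0.71)), (np.float32(-0.09), np.float32(-0.1)), (np.float32(0.21), np.float32(-0.57)), (np.float32(0.12), np.float32(-0.36))]
w9 [(np.float32(-0.36), np.float32(-0.88)), (np.float32(0.47), np.float32(-0.87)), (np.float32(-0.22), np.float32(-0.52)), (np.float32(0.27), np.float32(-0.92)), (np.float32(0.12), np.float32(-0.45))]
```

Patch tracking in the hand shows the bin didn't turn in the grip at tool slope 0.277. My later 0.019 rad turn mostly just rotated the grip on the bin: the low rim rose about 0.8 mm, or 0.013 rad. So the plate slope is about 0.28, as vision gave it, and I'll undo most of that turn.

```bash
python3 -m jog '{"delta_rot":[[0,0.007,0],[0,0.014,0],[0,0.014,0]],"translation":[[-0.2,0,0],[-0.4,0,0],[-0.4,0,0]],"hand":[-1,-1,-1]}' >/dev/null
python3 avg.py
cat > trk.py <<'E'
from h import *
import sys
c=cal("wrist");im=optics.get_image("wrist");f=f"pics/{sys.argv[1]}.npz";np.savez(f,im=im,K=c[0],T=c[1])
gray=lambda f: np.load(f)["im"][...,2].astype(np.float32)
a,b=gray("pics/w6.npz"),gray(f);o=[]
for (r0,r1,c0,c1) in((136,152,230,315),(136,152,325,410)):
    T=cv2.matchTemplate(b[r0-5:r1+5,c0-5:c1+5],a[r0:r1,c0:c1],cv2.TM_SQDIFF);_,_,(x,y),_=cv2.minMaxLoc(T)
    q=lambda l,m,r:(l-r)/(2*(l-2*m+r));o+=[round(float(x-5+q(T[y,x-1],T[y,x],T[y,x+1])),2),round(float(y-5+q(T[y-1,x],T[y,x],T[y+1,x])),2)]
print("in-hand shift px",o)
E
python3 trk.py w10
```

```text
pos [7.200e-01 2.000e-02 4.567e+01] F [-3.41  1.78 19.86] M [0.228 0.194 0.059] rot [ 0.0002 -0.0045 -0.0003]
in-hand shift px [-0.1, -0.02, 0.17, -0.11]
```

```bash
python3 -m jog '{"delta_rot":[[0,-0.003,0],[0,-0.006,0],[0,-0.006,0],[0,-0.006,0]],"translation":[[0.2,0,0],[0.3,0,0],[0.3,0,0],[0.3,0,0]],"hand":[-1,-1,-1,-1]}' >/dev/null
python3 avg.py; python3 trk.py w11
python3 - <<'E'
from tgt import *
# centring check: plate & bin at near edge in wrist view, and top view picture
d=np.load("pics/w11.npz");im=d["im"];t=optics.get_image("top")
cv2.imwrite("pics/m11.png",np.hstack([im[:,140:540],cv2.resize(t[200:310,365:475],(400,400),interpolation=cv2.INTER_CUBIC)])[...,::-1])
c=(d["K"],d["T"])
# expected seat frame vs plate lines: row-wise white/blue transitions
H=hsv(im)
for row in(140,170,200,230,255):
    bl=np.where((H[row,:,0]>100)&(H[row,:,0]<125)&(H[row,:,1]>150))[0];wh=np.where((H[row,:,1]<60)&(H[row,:,2]>150)&(abs(np.arange(640)-318)>90)&(abs(np.arange(640)-318)<135))[0]
    print(row,"blue",bl.min(),bl.max(),"plate",wh.min(),wh.max())
E
```

```text
pos [6.900e-01 2.000e-02 4.554e+01] F [-0.68  1.79 16.7 ] M [0.214 0.659 0.031] rot [ 0.0002 -0.0106 -0.0004]
in-hand shift px [-0.18, -0.14, 0.25, -0.2]
140 blue 209 429 plate 198 441
170 blue 211 426 plate 200 438
200 blue 214 424 plate 203 436
230 blue 216 421 plate 206 432
255 blue 219 419 plate 208 430
```

View pics/m11.png

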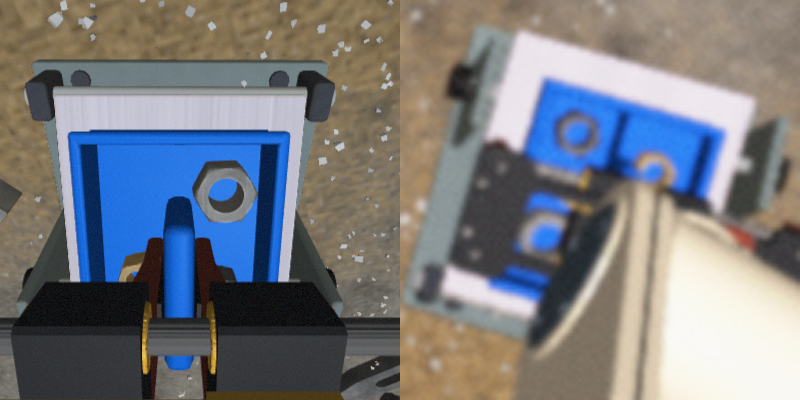

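```bash
python3 - <<'E'
from tgt import *
d=np.load("pics/w11.npz");c=(d["K"],d["T"]);im=d["im"]
col=im[80:146,300:330].mean(1).round().astype(int);print([(80+i,*v) for i,v in enumerate(col.tolist()) if i<22 or 44<i<60])
def f(row,h):
    o,v=ray(c,(318,row));P=seat+h*n;t=((P-o)@n)/(v@n);return (o+v*t-seat)@up
for h in(-4,0): print(h,[(r,round(f(r,h),1)) for r in(88,90,93,96,130,131,132,133)])
E
```

```text
[(80, 112, 128, 132), (81, 113, 128, 132), (82, 112, 128, 131), (83, 112, 127, 131), (84, 112, 127, 131), (85, 112, 126, 131), (86, 95, 102, 103), (87, 106, 106, 102), (88, 126, 126, 121), (89, 137, 140, 136), (90, 147, 153, 151), (91, 153, 159, 160), (92, 153, 159, 162), (93, 152, 158, 163), (94, 140, 141, 144), (95, 173, 165, 167), (96, 192, 185, 190), (97, 195, 192, 204), (98, 198, 197, 212), (99, 198, 197, 213), (100, 198, 197, 213), (101, 198, 197, 213), (125, 199, 198, 213), (126, 199, 198, 214), (127, 199, 197, 213), (128, 199, 198, 214), (129, 137, 146, 179), (130, 40, 66, 110), (131, 10, 45, 97), (132, 12, 65, 141), (133, 16, 78, 167), (134, 18, 87, 185), (135, 22, 97, 205), (136, 24, 104, 218), (137, 30, 110, 223), (138, 33, 114, 226), (139, 29, 110, 223)]
-4 [(88, np.float64(-81.8)), (90, np.float64(-80.7)), (93, np.float64(-79.1)), (96, np.float64(-77.4)), (130, np.float64(-58.4)), (131, np.float64(-57.8)), (132, np.float64(-57.2)), (133, np.float64(-56.7))]
0 [(88, np.float64(-81.7)), (90, np.float64(-80.6)), (93, np.float64(-79.0)), (96, np.float64(-77.4)), (130, np.float64(-58.7)), (131, np.float64(-58.2)), (132, np.float64(-57.6)), (133, np.float64(-57.0))]
```

```bash
python3 -m jog '{"delta_rot":[[0,0.001,0],[0,0.003,0],[0,0.003,0],[0,0.003,0]],"translation":[[-0.1,0,0.1],[-0.1,0,0.3],[-0.1,0,0.3],[-0.1,0,0.3]],"hand":[-1,-1,-1,-1]}'
python3 avg.py; python3 trk.py w12
```

```text
t: 19.6
ee_pos: [484.5, -196.8, 101.0]
orientation: [0.414, 2.829, -0.06]
ft_force: [-8.8, 4.1, 20.7]
width: 11.7
pos [6.300e-01 2.000e-02 4.552e+01] F [-3.35  1.69 22.45] M [0.222 0.296 0.047] rot [ 0.0002 -0.0077 -0.0004]
in-hand shift px [-0.15, -0.05, 0.17, -0.13]
```

```bash
python3 -c "
from tgt import *
st();print(ctrl.close_job())"
```

```text
TCP in seat (up,ac,n): [ 0.7  0.  45.5] F [-3.7  2.5 21.9] M [0.21 0.32 0.03] w 12.0
the job is handed in; nothing more can be done
None
```

I gripped the bin by its grip and carried it level to the stand. There I tilted it to about 0.28 rad and pressed it onto the plate. I handed the job in at about 20 s, still holding the bin with the nuts inside and about 22 N on the wrist along the plate's normal. The tools on the bench were not touched.

**What the last checks showed**
- **Centring and squareness:** the plate margins either side of the bin are 11 and 11–12 px, so it is centred across and square. Along the slope it sits about 0.7 mm low.
- **Bars:** I could not see them under the bin. From first contact, somewhere between 54.6 and 52.8 mm, the tool travelled 7.3–9.1 mm, against the 8 mm the bars stand proud. The last 0.5 mm steps met rigid contact, and the push is above the 11.6 N needed for both bars.

**What disagreed**
- **Slope:** the bars gave 0.273 rad and the screw holes 0.283 rad. At one point I turned the tool about 0.02 rad too steep, which only turned the grip on the bin, so I undid most of it.
- **Load balance:** the force and moment readings put the push about 18 mm up-slope of centre. That is within the spacing of the bars, but the moment reading is rough.
- **Camera:** the wrist camera reads about 4 mm off in depth, so I judged the final contact by force instead.

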